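# Rewind the webbing drum until the brake lets go

## Robot

A 6-joint arm with a two-finger parallel gripper is mounted at the origin on the work surface. World frame = base frame: x ahead of the robot, y to its left, z up, the work surface at z = 0. Lengths are in m, angles in rad, forces in N, time in s.
With the tool pointing down it reaches from about 0.275 to 0.725 m from the base axis. Payload 5.6 kg.
Tool frame: the origin (TCP) lies midway between the tips of the shut fingers; the grasp point (between the pads) lies 19 mm behind it; x points along the fingers, y is the direction in which the jaws open and shut, and the axes are right-handed (so a half turn about x gives the same grasp; the last joint's range is limited). The gripper opens to 85 mm and grips with 20 to 120 N. Pads are 22 mm wide; open, the fingers measure 114 mm over their backs; the gripper's body (76 mm by 85 mm) begins 54 mm behind the grasp point. The pads swing forward as they close: fully open they stand 13 mm farther back than shut.
Start: joints at [-1.017, 0.255, 0.108, 0, -1.424, -0.285], TCP at [0.146, -0.53, 0.231] pointing down, gripper open.
Joint ranges: [-2.95, 2.95], [-1.21, 1.97], [-1.09, 1.5], [-2.87, 1.71], [-2.94, -0.07], [-3.05, 3.05]. Speed limits (rad/s): [2.57, 2.57, 3.14, 3.14, 3.14, 3.14].

## Interface

Orientations are given as [roll, pitch, yaw] about the fixed x, y, z axes, in that order (R = Rz(yaw) Ry(pitch) Rx(roll)).
In Python, from bench import robot gives the robot as it stands.
- The arm moves only by the tool apply_moves, never from a script. Its argument "moves" is text: rows parted by semicolons, each of 5 numbers parted by spaces: the shift along the tool's x, y, z in cm, then the turn about the tool's x in degrees, then the opening, from 0 (shut) to 1 (fully open). A call has 1 to 20 rows; each row shifts and turns the commanded pose from where the row before left it, along the tool's axes as they then stand; what a row does not reach is not made up. A row lasts 1/12 s, in which the tool goes at most 41.7 mm and 7.16 degrees, less where a joint would pass 70% of its speed; a pose out of reach is approached as far as the arm can. A call is refused whole if a number of a shift passes 4.17 or a number of a turn 7.16, either way. A call with a gripper value outside its range is refused whole. The fingers move at their own pace and stop on an object; the grip force is fixed at half the most. Time passes only in rows, so rows that do not move let the fingers close. It gives the time, the measured TCP pose, the force and the opening at its end, in the units of the state.
- robot.state(): the state, without advancing time (a new reading comes with each control period).
- robot.camera(name): name is "scene" or "side" or "wrist"; returns the picture (480x640x3 uint8, red, green, blue); there is no depth.
- robot.calibration(name): a dict with "camera_matrix" (3x3 intrinsics, pixels), "T" (4x4, takes a point from camera to world coordinates); the wrist camera has in their place "T_tool_cam" (4x4, takes a point from camera to tool coordinates, whose origin is the TCP and whose axes are the tool frame's). Camera axes: x right, y down, z forward; pixel columns grow to the right and rows downward; lengths in m; the calibration is good to about 2 mm. A picture is of the moment at which its call begins: read the wrist's pose just before it. calibration takes no time and is no camera call.
- robot.sign_off(): hands the job in, once; it reports no verdict.
Trained networks look in the newest picture that a camera, given by its name, has taken for a name from the list of things; names that differ only in an ending like _2 or _b are one class to them, and where a whole thing is asked for, a point or a joint stands for the part that bears it (a point fixed in the world has none). Each returns a list of dicts, best first, with "confidence" (0 to 1); they miss things now and then, are a little off and sometimes report something else, mostly with a low value. They report only what shows in the picture. A call takes as long as a camera call.
- robot.recognise(name, camera): "point" ([x, y, z] in m, in world coordinates, good to about 4 mm: the middle of the surface that is visible of it).
- robot.landmark_of(name, camera): "point" ([x, y, z] in m, in world coordinates, good to about 4 mm: a listed point, or the origin of a listed thing).
The state is a dict: "clock": time; "joint_pos": joint angles; "qd": joint speeds; "joint_torque": joint torques, N m; "position": TCP position; "orientation": TCP orientation; "contact_force": force on the tool from outside, world axes, zero at the start; "ft_torque": the same for the moment, N m; "opening": opening from 0.0 (shut) to 1.0 (fully open).
Only numpy, scipy, OpenCV 4.12 (cv2) and the standard library are available. Lean on these libraries where they do the work, as an engineer would, in place of code of your own. Each camera call takes 0.05 s, during which the arm holds its last target.

## Task

Two hand-cranked rewinders stand on the upholsterer's bench: take the one with the wide, squat drum and turn its crank clockwise (seen from above) until the resistance suddenly drops away, which is when its brake shoe drops off the end of its bar. Stop no more than half a turn after that and let go of the crank. Do not turn the crank of the other, narrow, tall rewinder.

Things in the scene. Friction and masses are not known exactly. Their poses are not given: they have to be found in the camera images.
- winder_wide: Rewinder to be wound, bolted down: grey base 195 x 160 mm, closed drum 140 mm across with its top 72 mm above the bench, crank on top. Origin: on the bench below the vertical crank axis (drum's centre); z up. On its own +x side, 95 mm from the axis, a brass follower moves 6.4 mm per rad of crank towards its own +y, a sprung shoe under it rubbing on a brake bar. Only the crank is higher than 80 mm.
- crank_wide (a joint): Its crank angle, rad, growing clockwise from above. At q the knob is 55 mm from the axis at (-cos q, sin q) in the rewinder's own x, y. Starts at about 0.4 to 3.2; hard stops at 0 and 11.5. Stiff up to about 7.5 (0.35 N m, 6 N at the knob; stays where left); there the shoe drops 9 mm off its bar's end and the crank turns light (under 1 N). Half a turn later is 10.7.
- knob_wide (a point): Middle of its crank knob: upright dark wood, 20 mm across, 40 mm high, 55 mm from the crank axis, spinning freely on its pin, so it can be gripped from above and carried round with the gripper's direction unchanged. The point is on the knob's axis, 115 mm above the bench, 18 mm below the knob's top and 22 mm above the steel crank arm.
- knob_narrow (a point): Middle of the same kind of knob on the other rewinder, to be left alone: same base, but its drum is only 84 mm across and its top 97 mm above the bench. The point is 140 mm above the bench.

How it is judged:
At the end, for the whole second after the job is handed in: The wide rewinder's crank stands past the point where the brake shoe drops off its bar (angle over 7.5 rad) and no more than half a turn beyond it (under 10.7 rad), at rest (value of joint crank_wide between 7.5 and 10.7 rad and velocity of joint crank_wide between -0.1 and 0.1 rad/s); the robot touches nothing.
It fails at once if the narrow rewinder's crank is turned (its knob moves over 20 mm) (distance of knob_narrow from where it was at the start of the episode above 0.02 m).
It fails at once if the wide rewinder is wound on more than half a turn past the drop (value of joint crank_wide above 10.7 rad).
It also fails if it takes over 45 s, if anything falls off the work surface, if the arm or the gripper's body presses on something with over 40 N, if the wrist force passes 120 N, or if a joint passes its speed limit or range.

## Working session

There is one attempt and no reset: what is moved stays moved. The work goes in short steps, Python scripts to look and compute and a tool call to move; the robot and the scene stay as the last step left them, time stands still between calls to the robot, and variables do not carry over. Pictures are saved under pics/ and viewed, and the job is handed in when it is done.

Besides the shell and the picture viewer there is one more tool, called by a JSON object that holds its "name" and its "arguments". apply_moves: Moves the arm, as the interface text tells. Its arguments: {"type":"object","properties":{"moves":{"type":"string"}},"required":["moves"]}

```bash
mkdir -p pics; ls; python3 - <<'E'
from bench import robot
import cv2,numpy as np
s=robot.state();print(s['clock'],s['position'],s['orientation'],s['opening'])
for n in('scene','side'):
    im=robot.camera(n);cv2.imwrite(f'pics/{n}0.png',im[...,::-1])
    for o in('knob_wide','winder_wide','knob_narrow'):
        print(n,o,[(np.round(d['point'],3),round(d['confidence'],2)) for d in robot.landmark_of(o,n)])
E
```

```text
pics
0.0 [ 0.14596362 -0.52974506  0.23039564] [1.5872551  1.56887599 1.85590739] 0.9994340017148199
scene knob_wide [(array([0.625, 0.171, 0.112]), 0.62)]
scene winder_wide [(array([ 0.572,  0.167, -0.004]), 0.97)]
scene knob_narrow [(array([ 0.568, -0.15 ,  0.137]), 0.53)]
side knob_wide [(array([0.626, 0.166, 0.113]), 0.85)]
side winder_wide [(array([ 0.572,  0.17 , -0.001]), 0.66)]
side knob_narrow []
```

View pics/scene0.png

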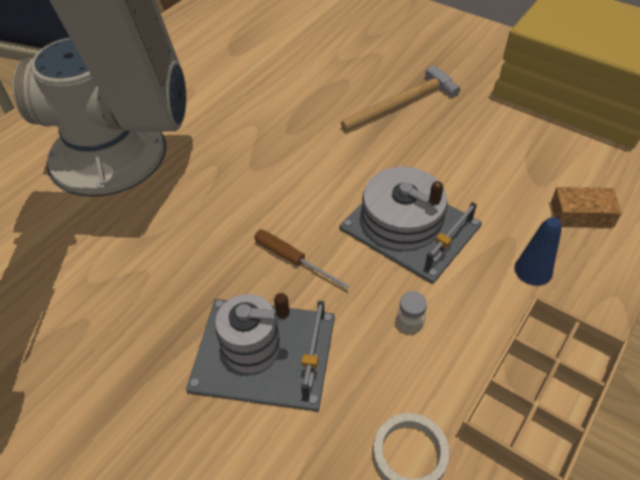

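View pics/side0.png

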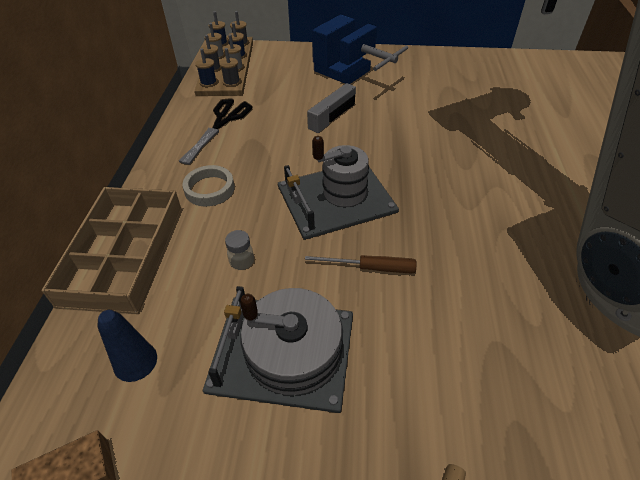

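```bash
python3 - <<'E'
import cv2
a=cv2.imread('pics/scene0.png')[150:290,330:490];b=cv2.imread('pics/side0.png')[270:420,190:370]
cv2.imwrite('pics/z1.png',cv2.resize(a,None,fx=5,fy=4.0,interpolation=2) if 0 else cv2.resize(a,None,fx=4,fy=4,interpolation=2))
cv2.imwrite('pics/z2.png',cv2.resize(b,None,fx=4,fy=4,interpolation=2))
E
```

```text
(no output)
```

View pics/z1.png

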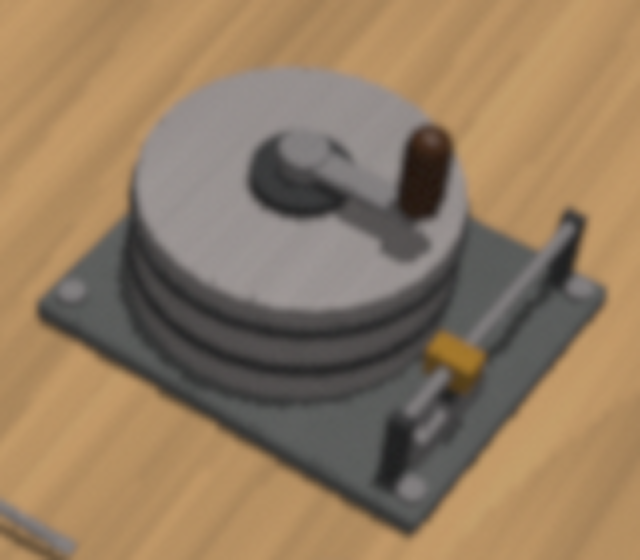

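View pics/z2.png

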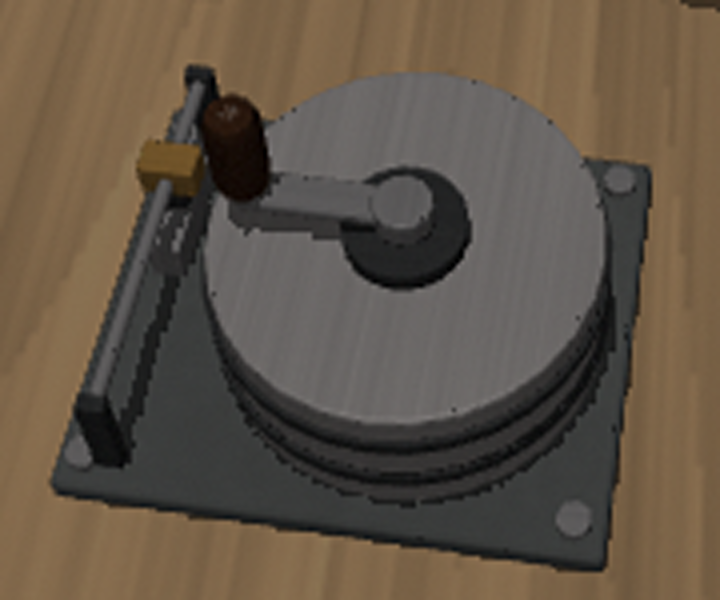

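```bash
cat > h.py <<'E'
from bench import robot
import cv2,numpy as np
def P(n):
    c=robot.calibration(n);return np.array(c['camera_matrix'])@np.linalg.inv(c['T'])[:3]
def tri(a,b):
    X=cv2.triangulatePoints(P('scene'),P('side'),np.array(a,float).reshape(2,1),np.array(b,float).reshape(2,1))[:,0];return X[:3]/X[3]
def ray(n,p,z):
    c=robot.calibration(n);T=c['T'];d=T[:3,:3]@np.linalg.inv(c['camera_matrix'])@[*p,1];o=T[:3,3];return o+d*(z-o[2])/d[2]
E
python3 - <<'E'
from h import *
np.set_printoptions(precision=4,suppress=True)
print('knob',tri((436,193.3),(249.3,306.8)))
print('hub',tri((406,187.5),(291,320)))
for n,ps in(('scene',[(340,227.5),(433,282.5),(481.2,223)]),('side',[(203.7,392.5),(341.3,412.5),(352.5,311)])):
    r=[ray(n,p,0.005) for p in ps];print(n,r)
    for a,b in zip(r,r[1:]): print(np.linalg.norm(b-a),np.degrees(np.arctan2(*(b-a)[1::-1])))
    print('mid',(r[0]+r[2])/2)
s=robot.state();print(s['joint_pos'],cv2.Rodrigues(np.eye(3))[0].T)
from scipy.spatial.transform import Rotation as R
print(R.from_euler('xyz',s['orientation']).as_matrix())
E
```

```text
knob [0.6277 0.1645 0.1123]
hub [0.5728 0.1675 0.0911]
scene [array([0.4907, 0.0948, 0.005 ]), array([0.6813, 0.0826, 0.005 ]), array([0.69  , 0.2419, 0.005 ])]
0.19098091737607484 -3.6616415580348316
0.15953409993213086 86.85305257539434
mid [0.5903 0.1684 0.005 ]
side [array([0.6912, 0.2409, 0.005 ]), array([0.4973, 0.2534, 0.005 ]), array([0.489 , 0.0901, 0.005 ])]
0.19431334445993742 176.30734343162544
0.1634467138130536 -92.91494208192543
mid [0.5901 0.1655 0.005 ]
[-1.0174  0.2552  0.108  -0.0001 -1.4239 -0.2846] [[0. 0. 0.]]
[[-0.0001 -0.2655  0.9641]
 [ 0.0003  0.9641  0.2655]
 [-1.      0.0003 -0.    ]]
```

{"name": "apply_moves", "arguments": {"moves": "0 1 1.2 0 1;0 2.26 2.7 0 1;0 2.26 2.7 0 1;0 2.26 2.7 0 1;0 2.26 2.7 0 1;0 2.26 2.7 0 1;0 2.26 2.7 0 1;0 2.26 2.7 0 1;0 2.26 2.7 0 1;0 2.26 2.7 0 1;0 2.26 2.7 0 1;0 2.26 2.7 0 1;0 2.26 2.7 0 1;0 2.26 2.7 0 1;0 2.26 2.7 0 1;0 2.26 2.7 0 1;0 2.26 2.7 0 1;0 2.26 2.7 0 1;0 2.26 2.7 0 1;0 2.26 2.7 0 1"}}

```text
clock: 2.07
position: [0.5362, 0.0345, 0.2314]
orientation: [-0.089, 1.57, 0.18]
contact_force: [0.8, -0.9, 0.1]
opening: 1.0
```

```bash
cat >> h.py <<'E'
from scipy.spatial.transform import Rotation as R
np.set_printoptions(precision=4,suppress=True)
def go(x,y,z):
    s=robot.state();M=R.from_euler('xyz',s['orientation']).as_matrix()
    print(s['clock'],s['position'],'delta tool cm',100*M.T@(np.array([x,y,z])-s['position']),s['contact_force'],s['opening'],s['joint_pos'])
E
python3 - <<'E'
from h import *
go(.627,.1648,.2)
E
```

```text
2.0667 [0.5362 0.0345 0.2314] delta tool cm [ 3.1466 10.1472 12.2127] [ 0.7503 -0.8575  0.1453] 0.999783029246973 [ 0.3557  0.2297  0.0751  0.0001 -1.4159 -1.6574]
```

{"name": "apply_moves", "arguments": {"moves": "0 2.5 3 0 1;0 2.5 3 0 1;0 2.5 3 0 1;0.5 1.8 2.1 0 1;0.6 0.8 1.0 0 1;0 0 0 0 1;0 0 0 0 1"}}

```text
clock: 2.65
position: [0.6251, 0.1624, 0.2191]
orientation: [-2.919, 1.569, -2.65]
contact_force: [0.4, -0.9, 0.3]
opening: 0.998
```

```bash
python3 - <<'E'
from h import *
go(.627,.1648,.1)
s=robot.state()
im=robot.camera('wrist');cv2.imwrite('pics/w1.png',im[...,::-1])
c=robot.calibration('wrist');M=np.eye(4);M[:3,:3]=R.from_euler('xyz',s['orientation']).as_matrix();M[:3,3]=s['position']
T=M@c['T_tool_cam'];np.save('Tw.npy',T)
for o in('knob_wide','winder_wide'): print(o,robot.landmark_of(o,'wrist'))
W=np.linalg.inv(T)
for X in([.627,.1648,.133],[.5726,.1675,.093]):
    p=c['camera_matrix']@(W@[*X,1])[:3];print(p[:2]/p[2])
E
```

```text
2.65 [0.6251 0.1624 0.2191] delta tool cm [11.9083  0.19    0.2758] [ 0.4041 -0.856   0.3268] 0.9983780816130126 [ 0.4955  0.4546  0.3676 -0.     -1.4861 -1.797 ]
knob_wide [{'point': [0.6271, 0.1664, 0.1122], 'confidence': 0.84}]
winder_wide [{'point': [0.5742, 0.1658, -0.0], 'confidence': 0.62}]
[325.7184 250.8816]
[350.5177 160.4845]
```

View pics/w1.png

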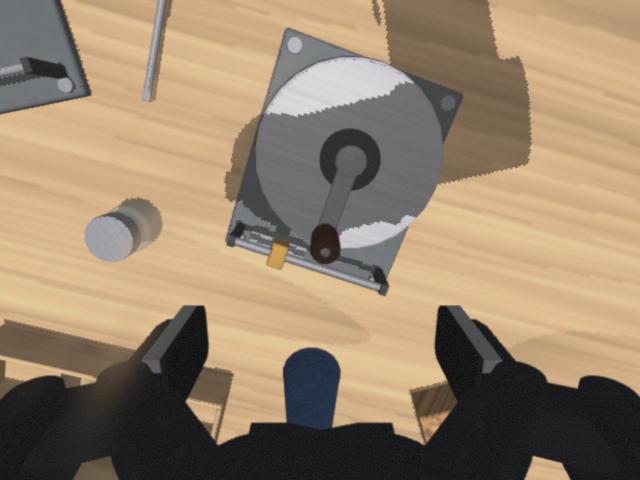

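```bash
python3 - <<'E'
from h import *
print(tri((553,220),(108,313)),ray('side',(133,368),0),ray('scene',(535,272),0))
E
```

```text
[0.8033 0.1986 0.1285] [0.806  0.2107 0.    ] [0.8088 0.199  0.    ]
```

{"name": "apply_moves", "arguments": {"moves": "2 0.1 0.15 0 1;2.5 0.1 0.13 0 1;2.5 0 0 0 1;2.5 0 0 0 1;1.6 0 0 0 1;0.8 0 0 0 1;0 0 0 0 1;0 0 0 0 1"}}

```text
clock: 3.47
position: [0.628, 0.1645, 0.1026]
orientation: [-0.185, 1.569, 0.084]
contact_force: [0.0, -0.4, 0.1]
opening: 1.0
```

```bash
python3 - <<'E'
from h import *
go(.627,.1648,.1)
im=robot.camera('side');cv2.imwrite('pics/s1.png',im[...,::-1])
im=robot.camera('wrist');cv2.imwrite('pics/w2.png',im[...,::-1])
E
```

```text
3.4667 [0.628  0.1645 0.1026] delta tool cm [ 0.2636  0.0539 -0.0896] [ 0.0296 -0.3644  0.0914] 0.9997500009715105 [ 0.4967  0.509   0.1568  0.0007 -1.2171 -1.7993]
```

View pics/s1.png

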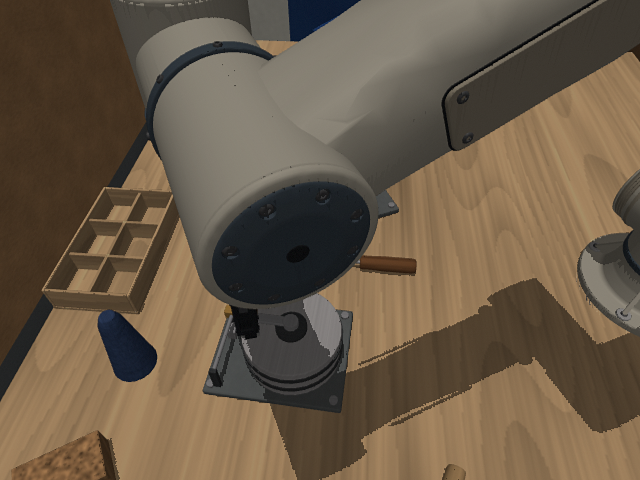

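View pics/w2.png

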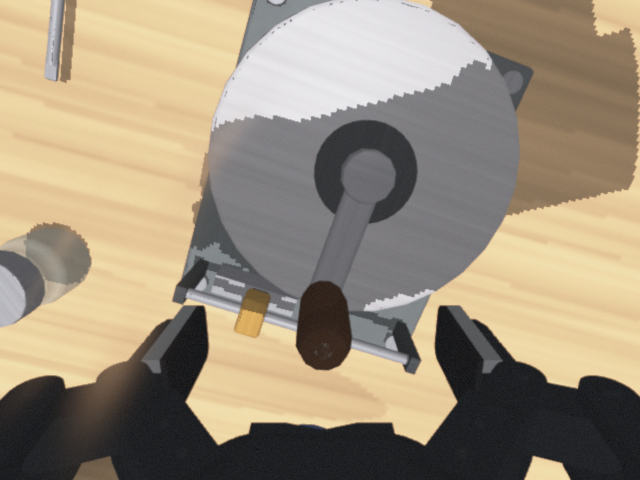

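{"name": "apply_moves", "arguments": {"moves": "0.2 0.05 -0.05 0 0.6;0 0 0 0 0.3;0 0 0 0 0;0 0 0 0 0;0 0 0 0 0;0 0 0 0 0;0 0 0 0 0;0 0 0 0 0;0 0 0 0 0;0 0 0 0 0"}}

```text
clock: 4.4
position: [0.6271, 0.1653, 0.0996]
orientation: [-0.137, 1.57, 0.132]
contact_force: [-1.1, 0.2, 2.5]
opening: 0.213
```

```bash
python3 - <<'E'
from h import *
go(.627,.1648,.1)
im=robot.camera('wrist');cv2.imwrite('pics/w3.png',im[...,::-1])
# path plan: steps
ax=np.array([.5726,.1675]);p=robot.state()['position'][:2];M=R.from_euler('xyz',robot.state()['orientation']).as_matrix()
r=p-ax;print(np.linalg.norm(r),np.degrees(np.arctan2(r[1],r[0])))
a=np.arctan2(r[1],r[0]);cur=p;st=np.radians(10)
for k in range(1,34):
    t=ax+.055*np.array([np.cos(a-k*st),np.sin(a-k*st)])
    d=100*M.T@np.array([*(t-cur),0]);print(k,d.round(2),t);cur=t
E
```

```text
4.4 [0.6271 0.1653 0.0996] delta tool cm [-0.041  -0.051  -0.0214] [-1.0876  0.1509  2.4782] 0.21266195126976362 [ 0.4983  0.5105  0.1514  0.0002 -1.2113 -1.8003]
0.05452042743168405 -2.2760925581076497
1 [-0.   -0.9  -0.32] [0.6263 0.1558]
2 [-0.   -0.81 -0.52] [0.6235 0.1467]
3 [-0.   -0.7  -0.65] [0.6191 0.1381]
4 [-0.   -0.58 -0.76] [0.6133 0.1305]
5 [-0.   -0.44 -0.85] [0.6063 0.124 ]
6 [-0.   -0.29 -0.92] [0.5982 0.1188]
7 [-0.   -0.12 -0.95] [0.5893 0.1151]
8 [-0.    0.04 -0.96] [0.58  0.113]
9 [-0.    0.21 -0.94] [0.5704 0.1125]
10 [-0.    0.37 -0.88] [0.5609 0.1138]
11 [-0.    0.52 -0.81] [0.5518 0.1166]
12 [-0.    0.65 -0.7 ] [0.5432 0.121 ]
13 [-0.    0.76 -0.58] [0.5356 0.1268]
14 [-0.    0.85 -0.44] [0.5291 0.1338]
15 [-0.    0.92 -0.29] [0.5239 0.1419]
16 [-0.    0.95 -0.12] [0.5202 0.1508]
17 [-0.    0.96  0.04] [0.5181 0.1601]
18 [0.   0.94 0.21] [0.5176 0.1697]
19 [0.   0.88 0.37] [0.5189 0.1792]
20 [0.   0.81 0.52] [0.5217 0.1883]
21 [0.   0.7  0.65] [0.5261 0.1969]
22 [0.   0.58 0.76] [0.5319 0.2045]
23 [0.   0.44 0.85] [0.5389 0.211 ]
24 [0.   0.29 0.92] [0.547  0.2162]
25 [0.   0.12 0.95] [0.5559 0.2199]
26 [ 0.   -0.04  0.96] [0.5652 0.222 ]
27 [ 0.   -0.21  0.94] [0.5748 0.2225]
28 [ 0.   -0.37  0.88] [0.5843 0.2212]
29 [ 0.   -0.52  0.81] [0.5934 0.2184]
30 [ 0.   -0.65  0.7 ] [0.602 0.214]
31 [ 0.   -0.76  0.58] [0.6096 0.2082]
32 [ 0.   -0.85  0.44] [0.6161 0.2012]
33 [ 0.   -0.92  0.29] [0.6213 0.1931]
```

View pics/w3.png

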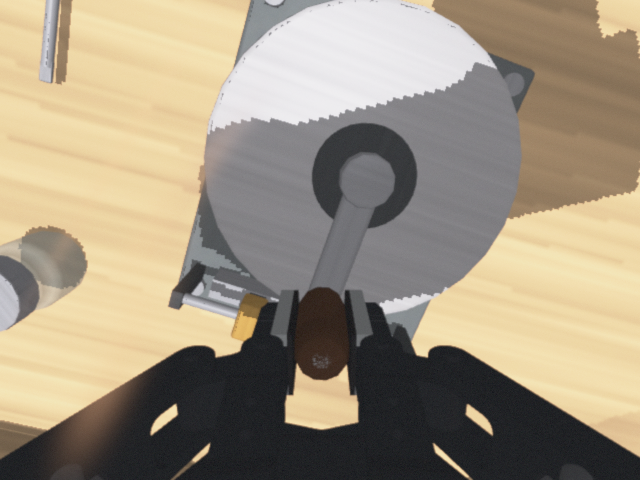

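{"name": "apply_moves", "arguments": {"moves": "0 -0.45 -0.15 0 0;0 -0.45 -0.17 0 0;0 -0.81 -0.52 0 0;0 -0.7 -0.65 0 0;0 -0.58 -0.76 0 0;0 -0.44 -0.85 0 0;0 0 0 0 0"}}

```text
clock: 5.03
position: [0.6052, 0.1245, 0.0995]
orientation: [1.24, 1.568, 1.508]
contact_force: [-1.2, 5.3, 2.5]
opening: 0.211
```

```bash
python3 - <<'E'
from h import *
go(.6063,.124,.1)
im=robot.camera('wrist');cv2.imwrite('pics/w4.png',im[...,::-1])
E
```

```text
5.0333 [0.6052 0.1245 0.0995] delta tool cm [-0.0463 -0.0782  0.0963] [-1.173   5.3181  2.5283] 0.21086747144338275 [ 0.4539  0.4536  0.0586 -0.0029 -1.1744 -1.7554]
```

View pics/w4.png

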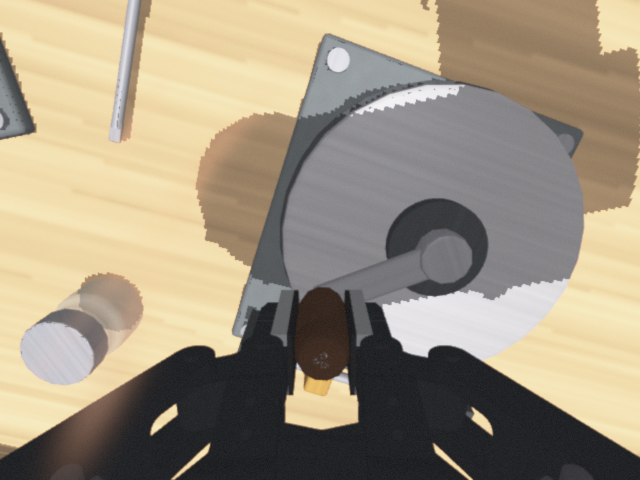

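{"name": "apply_moves", "arguments": {"moves": "0 -0.29 -0.92 0 0;0 -0.12 -0.95 0 0;0 0.04 -0.96 0 0;0 0.21 -0.94 0 0;0 0.37 -0.88 0 0;0 0.52 -0.81 0 0;0 0.65 -0.7 0 0;0 0 0 0 0"}}

```text
clock: 5.75
position: [0.5433, 0.1218, 0.0996]
orientation: [0.356, 1.568, 0.625]
contact_force: [3.5, 4.1, -1.3]
opening: 0.214
```

```bash
python3 - <<'E'
from h import *
go(.5432,.121,.1)
E
```

```text
5.75 [0.5433 0.1218 0.0996] delta tool cm [-0.0382 -0.074  -0.0257] [ 3.4841  4.1269 -1.2548] 0.2143494007384282 [ 0.5013  0.3414 -0.1162 -0.0004 -1.1103 -1.8026]
```

{"name": "apply_moves", "arguments": {"moves": "0 0.76 -0.58 0 0;0 0.85 -0.44 0 0;0 0.92 -0.29 0 0;0 0.95 -0.12 0 0;0 0.96 0.04 0 0;0 0.94 0.21 0 0;0 0.88 0.37 0 0;0 0 0 0 0"}}

```text
clock: 6.42
position: [0.5185, 0.1809, 0.0994]
orientation: [2.602, 1.57, 2.872]
contact_force: [-0.9, -1.4, 6.7]
opening: 0.212
```

```bash
python3 - <<'E'
from h import *
go(.5189,.1792,.1)
im=robot.camera('wrist');cv2.imwrite('pics/w5.png',im[...,::-1])
E
```

```text
6.4167 [0.5185 0.1809 0.0994] delta tool cm [-0.0583 -0.1797 -0.0046] [-0.9322 -1.3733  6.6728] 0.21168323536818606 [ 0.6204  0.33   -0.1335 -0.0006 -1.1077 -1.9208]
```

View pics/w5.png

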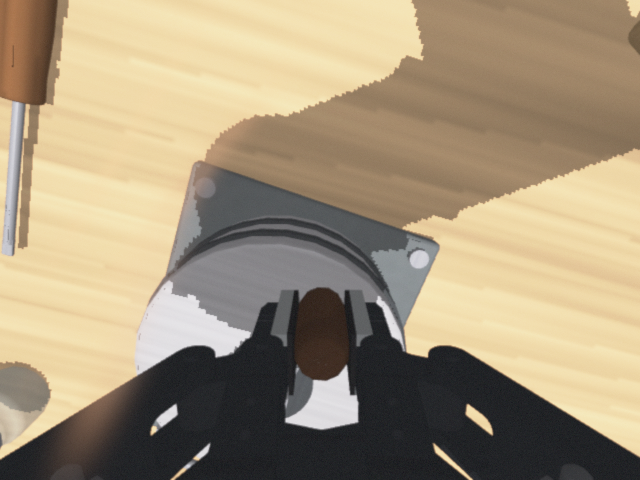

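{"name": "apply_moves", "arguments": {"moves": "0 0.75 0.52 0 0;0 0.65 0.65 0 0;0 0.55 0.76 0 0;0 0.42 0.85 0 0;0 0.29 0.92 0 0;0 0.12 0.95 0 0;0 0 0 0 0"}}

```text
clock: 7.05
position: [0.5572, 0.2216, 0.0995]
orientation: [0.966, 1.567, 1.236]
contact_force: [-0.3, 4.3, 6.0]
opening: 0.212
```

```bash
python3 - <<'E'
from h import *
go(.5559,.2199,.1)
E
```

```text
7.05 [0.5572 0.2216 0.0995] delta tool cm [-0.05   -0.1283 -0.1746] [-0.3102  4.3404  6.0142] 0.21208757411541063 [ 0.6376  0.4193  0.0037 -0.0024 -1.1519 -1.9375]
```

{"name": "apply_moves", "arguments": {"moves": "0 -0.1 0.9 0 0;0 -0.25 0.9 0 0;0 -0.4 0.86 0 0;0 -0.52 0.81 0 0;0 -0.65 0.7 0 0;0 -0.76 0.58 0 0;0 -0.85 0.44 0 0;0 -0.92 0.29 0 0;0 0 0 0 0"}}

```text
clock: 7.8
position: [0.6229, 0.1896, 0.0997]
orientation: [0.079, 1.568, 0.347]
contact_force: [6.9, 2.6, 1.8]
opening: 0.209
```

```bash
python3 - <<'E'
from h import *
go(.6213,.1931,.1)
im=robot.camera('wrist');cv2.imwrite('pics/w6.png',im[...,::-1])
im=robot.camera('scene');cv2.imwrite('pics/sc6.png',cv2.resize(im[150:300,330:490,::-1],None,fx=4,fy=4,interpolation=2))
E
```

```text
7.8 [0.6229 0.1896 0.0997] delta tool cm [-0.0331  0.3841 -0.059 ] [6.8789 2.572  1.8041] 0.20921701849629692 [ 0.5352  0.5135  0.1565  0.0006 -1.2107 -1.8381]
```

View pics/w6.png

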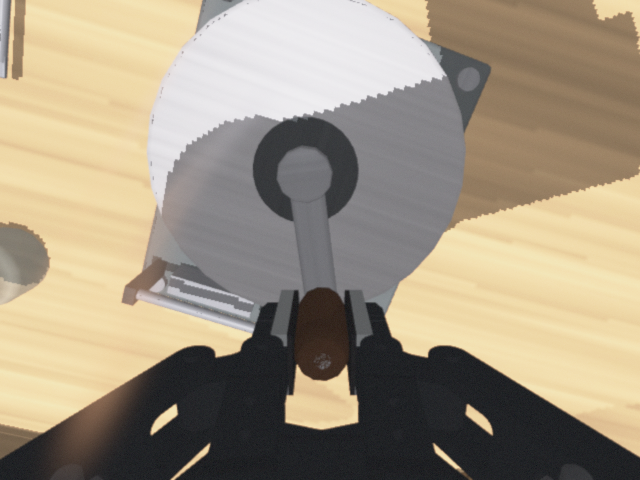

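View pics/sc6.png

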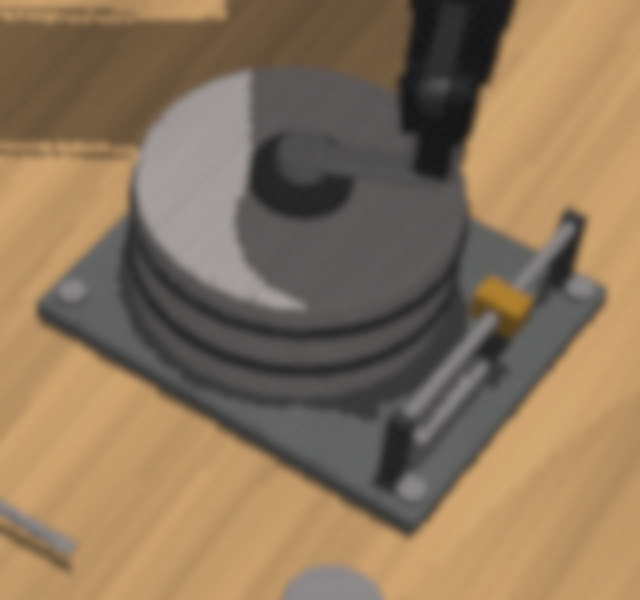

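{"name": "apply_moves", "arguments": {"moves": "0 0 0 0 0.3;0 0 0 0 0.6;0 0 0 0 1;0 0 0 0 1;0 0 0 0 1;0 0 0 0 1;0 0 0 0 1;-0.5 0 0 0 1;-1.5 0 0 0 1;-2.5 0 0 0 1;-3 0 0 0 1;-3 0 0 0 1;-3 0 0 0 1;-1 0 0 0 1;0 0 0 0 1;0 0 0 0 1"}}

```text
clock: 9.23
position: [0.6208, 0.1902, 0.2447]
orientation: [0.676, 1.569, 0.945]
contact_force: [0.4, 0.1, 0.3]
opening: 1.003
```

```bash
python3 - <<'E'
from h import *
go(.6213,.1931,.2)
s=robot.state()
im=robot.camera('wrist');cv2.imwrite('pics/w7.png',im[...,::-1])
print(robot.landmark_of('knob_wide','wrist'))
im=robot.camera('scene');cv2.imwrite('pics/sc7.png',im[...,::-1])
print(robot.landmark_of('knob_wide','scene'),robot.landmark_of('knob_narrow','scene'))
E
```

```text
9.2333 [0.6208 0.1902 0.2447] delta tool cm [4.4713 0.2602 0.1223] [0.4069 0.0906 0.3186] 1.002705740530181 [ 0.5371  0.4565  0.4349 -0.0005 -1.5479 -1.8391]
[{'point': [0.6239, 0.1902, 0.1133], 'confidence': 0.58}]
[{'point': [0.62, 0.1937, 0.1149], 'confidence': 0.51}] [{'point': [0.5672, -0.1508, 0.1373], 'confidence': 0.65}]
```

View pics/w7.png

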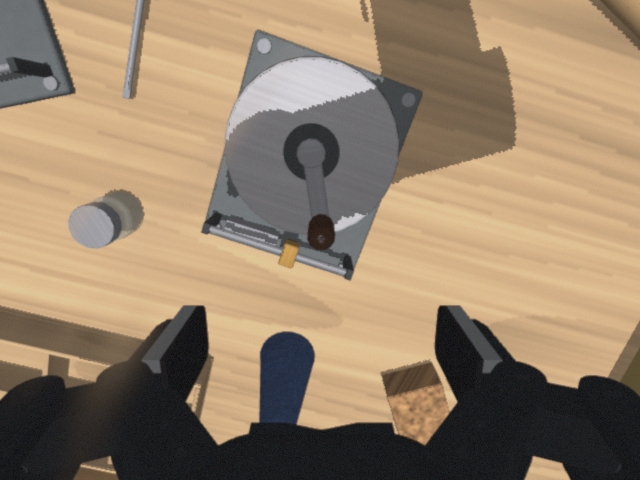

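View pics/sc7.png

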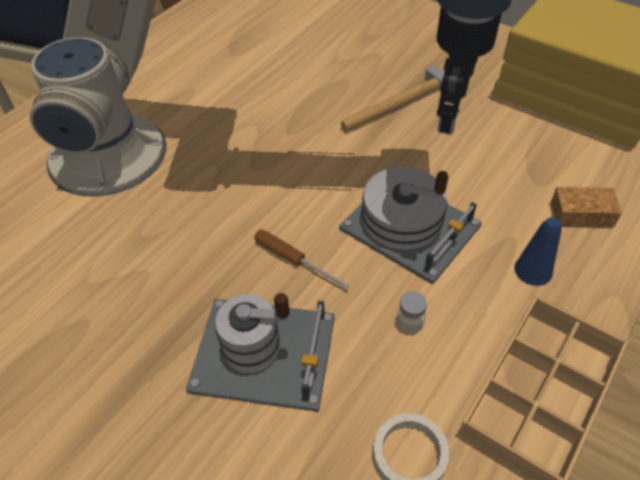

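The knob sits at about (0.622, 0.191), which puts the crank at roughly 8.95 rad. The gripper is clear, and the narrow rewinder looks unchanged.

```bash
python3 - <<'E'
from bench import robot
print(robot.sign_off())
E
```

```text
the job is handed in; nothing more can be done
None
```

I gripped the wide rewinder's knob from above and turned the crank clockwise about 334°, from roughly 3.1 to 8.95 rad. I then opened the gripper, lifted clear and handed the job in at about 9.3 s.

- **Crank angle:** after release, the wrist and scene cameras put the knob at about (0.624, 0.190) and (0.620, 0.194). That is a crank angle of about 8.9 to 9.0 rad, inside the 7.5 to 10.7 window.
- **Brake shoe:** the follower had moved along its bar and the shoe looked past the bar's end.
- **At rest:** I did not measure the crank's speed. The knob was where I had released it, to within the cameras' accuracy.
- **Contact:** the gripper was clear with about 0 N on it. Readings during the turn stayed around 7 N.
- **Narrow rewinder:** its knob read (0.567, -0.151) at the end against (0.568, -0.150) at the start, so it did not move.
- **Check that was not clear-cut:** the drop in resistance did not show plainly in the forces. A few newtons remained afterwards, probably from a small error in my circular path. I relied on the angle and the pictures instead.

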